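# Clear the capping bed and snap the sports cap home

### The job

Take the push block and with it, not with the fingers, sweep the three sprue stubs along the capping bed into its catch tray. Then, with the foot of the same block, press the sports cap that sits loosely on the test neck straight down until it snaps fully home, and finish while still holding the block and pressing it firmly on the cap, at about 10 N. Leave the other things on the counter alone.

Things in the scene. Friction and masses are not known exactly. Their poses are not given: they have to be found in the camera images.
- pusher: The push block, a hand tool 78 mm tall standing on the counter: grey flat foot 28 (own x) by 90 (own y) by 22 mm high, on it, centred, an upright black grip 20 (x) by 34 mm (y), from 22 to 78 mm above the underside. Origin: centre of its underside, z up. 180 g. Same after a half turn. Best gripped across the 20 mm; if it slips up under load, the fingertips bear on the foot.
- bed: The fixed capping bed, a grey plate 130 (own x) by 260 mm (own y), flat top 50 mm above the counter. Origin: centre of its underside. Test neck at own y = +85 mm, x = 0. Between y = +20 and -130 mm two rails 12 mm high run along its sides, inner faces at x = +-53 mm; the stubs lie between them, y from -100 to -20 mm. Its -y end is open to the catch tray.
- bed_edge (a point): Middle of the bed's open -y edge (own y = -130 mm), at the top surface; over it the stubs drop into the catch tray, whose floor is 46 mm lower. Axes as the bed's.
- tray_floor (a point): Centre of the floor of the catch tray, a fixed open steel tray at the bed's -y end, inside 120 mm (x) by 107 mm (y), walls 45 mm high, no wall on the bed's side. Axes as the bed's.
- stub0: A white plastic sprue stub, a loose block 20 x 16 x 13 mm with a nub of 10 mm diameter, 6 mm high on top; 15 g. Origin: centre of its underside.
- stub1: A second, same stub.
- stub2: A third, same stub.
- cap: The white sports cap on the test neck: ribbed skirt of 42 mm diameter, 28 mm high, on it a closed flat-topped spout of 26 mm diameter, its top 40 mm above the underside. 20 g. Origin: centre of its underside, z up. It starts loosely on the neck, its underside about 11 mm above the seat, held up by sprung balls in the neck.
- cap_top (a point): Centre of the flat top of the cap's spout, to be pressed. Pushed straight down it resists within the first 2 to 3 mm with about 10 to 16 N, then the force suddenly drops almost to nothing as the balls slip past the cap's inner bead, and some 11 mm below its start the cap stops hard on the seat.
- seat (a point): Centre of the shoulder on which the cap's underside rests when home: on the axis of the test neck (a steel spigot of 30 mm diameter, its top 22 mm above this point, on a flange of 52 mm), 56 mm above the counter. Axes as the bed's.
- jar: Bystander: squat frosted glass jar, 66 mm diameter, 58 mm high, loose. Origin: centre of its underside.
- dome: Bystander: clear test dome with a knob, 100 mm diameter, 106 mm high, loose. Origin: centre of its underside.
- gauge: Bystander: chrome C-shaped snap gauge lying flat, about 83 x 90 mm, 15 mm high, loose. Origin: near its middle on the underside.
- spare_cap: Bystander: another white sports cap, same shape and size, standing on the counter by itself, loose. Origin: centre of its underside.
- sample_bottle: Bystander: clear bottle with white cap, 60 mm diameter, 150 mm high, loose. Origin: centre of its underside.
- ring_master: Bystander: steel cylinder gauge, 44 mm diameter, 25 mm high, loose. Origin: centre of its underside.
Things that resemble listed ones, but are neither listed nor needed, are in the scene too. There is more than one size of the pusher; the one meant has the size given above.

How it is judged:
On the way, in this order (a step that is already met when the one before it is completed fails the run):
1. all three stubs lie in the catch tray (x of stub0 in the frame of tray_floor between -0.062 and 0.062 m and y of stub0 in the frame of tray_floor between -0.055 and 0.058 m and z of each of stub0, stub1, stub2 in the frame of tray_floor below 0.04 m and x of stub1 in the frame of tray_floor between -0.062 and 0.062 m and y of stub1 in the frame of tray_floor between -0.055 and 0.058 m and x of stub2 in the frame of tray_floor between -0.062 and 0.062 m and y of stub2 in the frame of tray_floor between -0.055 and 0.058 m), for 0.2 s.
2. the cap is snapped home on the seat and the held block presses it (z of cap in the frame of seat between -0.003 and 0.003 m and horizontal distance between cap and seat below 0.003 m and angle between the z axis of cap and the z axis of seat, either way round below 0.1 rad and contact force between pusher and cap above 4 N and contact force between the fingers and pusher above 2 N), for 0.3 s.
At the end, for the whole second after the job is handed in: The three stubs lie inside the catch tray; the cap is on the neck, within 3 mm of its seat and upright within 0.1 rad, at rest; the block, held in the fingers (over 2 N), presses the cap with more than 4 N through the last second (all of step 1 and all of step 2 and linear speed of cap below 0.02 m/s); the arm keeps its last pose, push and grip.
It fails at once if a stub is touched by the fingers (contact force between the fingers and stub0 above 0.5 N or contact force between the fingers and stub1 above 0.5 N or contact force between the fingers and stub2 above 0.5 N).
It fails at once if the cap is pressed by the bare fingers (contact force between the fingers and cap above 3 N).
It fails at once if a bystander is shifted by more than 30 mm (distance of any of jar, dome, gauge, spare_cap, sample_bottle, ring_master from where it was at the start of the episode above 0.03 m).
It also fails if it takes over 61 s, if anything falls off the work surface, if the arm or the gripper's body presses on something with over 40 N, if the wrist force passes 120 N, or if a joint passes its speed limit or range.

### The arm

A 6-joint arm with a two-finger parallel gripper is mounted at the origin on the work surface. World frame = base frame: x ahead of the robot, y to its left, z up, the work surface at z = 0. Lengths are in m, angles in rad, forces in N, time in s.
With the tool pointing down it reaches from about 0.425 to 0.95 m from the base axis. Payload 3.5 kg.
Tool frame: the origin (TCP) lies at the very end of the fingers, on their centre line; the grasp point (between the pads) lies 19 mm behind it (hold_point_z is the distance from the TCP to the grasp point, in m); z points along the fingers, x is the direction in which the jaws open and shut, and the axes are right-handed (so a half turn about z gives the same grasp; the last joint's range is limited). The gripper opens to 85 mm and grips with 20 to 120 N. Pads are 22 mm wide; open, the fingers measure 114 mm over their backs; the gripper's body (76 mm by 85 mm) begins 54 mm behind the grasp point. The pads swing forward as they close: fully open they stand 13 mm farther back than shut.
Start: joints at [-1.345, 0.286, 1.577, -0, 1.279, -0.15], TCP at [0.248, -0.628, 0.231] pointing down, gripper open.
Joint ranges: [-2.77, 2.77], [-0.9, 2.22], [0.21, 2.48], [-1.53, 4.67], [0.24, 2.81], [-2.84, 2.84]. Speed limits (rad/s): [2.79, 2.79, 3.14, 3.14, 3.14, 3.14].

### API

Orientations are given as a rotation vector (axis times angle).
In Python, from cell import observe, read_camera, close_job, look_for, tip_of, hold_point_z gives the robot as it stands.
- The arm moves only by the shell command python3 -m crank 'ROWS' [FORCE]. ROWS is text: rows parted by semicolons, each of 7 numbers parted by spaces: the shift along the tool's x, y, z in mm, then the turn, a rotation vector about the tool's x, y, z in degrees, then the finger opening in mm, from 0 to 85.4. A call has 1 to 5 rows; each row shifts and turns the commanded pose from where the row before left it, along the tool's axes as they then stand; what a row does not reach is not made up. A row lasts 1/10 s, in which the tool goes at most 50 mm and 8.59 degrees, less where a joint would pass 70% of its speed; a pose out of reach is approached as far as the arm can. A call is refused whole if a number of a shift passes 50 or a number of a turn 8.59, either way. A call with a gripper value outside its range is refused whole. The fingers move at their own pace and stop on an object; FORCE is the grip in N (left out, the last holds). Time passes only in rows, so rows that do not move let the fingers close. It gives the time, the measured TCP pose, the force and the opening at its end, in the units of the state.
- observe(): the state, without advancing time (a new reading comes with each control period).
- read_camera(name): name is "scene" or "top"; returns a dict with "frame" (384x512x3 uint8, red, green, blue), "fx", "fy", "cx", "cy" (pixels), "position" and "attitude" of the camera in the world. Camera axes: x right, y up, looking along -z (the intrinsics and any distortion apply to the point x, -y, -z); pixel columns grow to the right and rows downward; lengths in m; the calibration is good to about 2 mm. A picture is of the moment at which its call begins. There is no depth.
- close_job(): hands the job in, once; it reports no verdict.
Trained networks look in the newest picture that a camera, given by its name, has taken for a name from the list of things; names that differ only in an ending like _2 or _b are one class to them, and where a whole thing is asked for, a point or a joint stands for the part that bears it (a point fixed in the world has none). Each returns a list of dicts, best first, with "confidence" (0 to 1); they miss things now and then, are a little off and sometimes report something else, mostly with a low value. They report only what shows in the picture. A call takes as long as a camera call. They do not tell look-alikes from the thing itself.
- look_for(camera, target): "pixel" ([column, row] in pixels, amid what is visible of it).
- tip_of(camera, target): "pixel" ([column, row] in pixels: a listed point, or the origin of a listed thing).
The state is a dict: "clock": time; "qpos": joint angles; "qd": joint speeds; "joint_efforts": joint torques, N m; "tcp_pos": TCP position; "ee_rot": TCP orientation; "wrist_force": force on the tool from outside, world axes, zero at the start; "ft_torque": the same for the moment, N m; "opening": finger opening in m.
Only numpy, scipy, OpenCV 4.12 (cv2) and the standard library are available. Lean on these libraries where they do the work, as an engineer would, in place of code of your own. Each camera call takes 0.05 s, during which the arm holds its last target.

## Working session

There is one attempt and no reset: what is moved stays moved. The work goes in short steps, Python scripts to look and compute and a shell command to move; the robot and the scene stay as the last step left them, time stands still between calls to the robot, and variables do not carry over. Pictures are saved under pics/ and viewed, and the job is handed in when it is done.

```bash
ls; mkdir -p pics
python3 - <<'E'
from cell import *
import cv2
s=observe(); print(s)
for n in("scene","top"):
    c=read_camera(n); cv2.imwrite(f"pics/{n}0.png",c["frame"][:,:,::-1]); print({k:v for k,v in c.items() if k!="frame"})
E
```

```text
pics
{'clock': 0.0, 'qpos': array([-1.34498152e+00,  2.87178822e-01,  1.57818196e+00, -1.86408295e-05,
        1.27863641e+00, -1.50013493e-01]), 'qd': array([-0.00112247, -0.00016308, -0.00020375,  0.00027677,  0.00070292,
       -0.00065738]), 'joint_efforts': array([-9.88335632e-04, -4.05989134e+01, -2.92625141e+01, -2.11252623e-04,
        5.91832693e-03,  7.64778065e-06]), 'tcp_pos': array([ 0.24761754, -0.62722252,  0.22993574]), 'ee_rot': array([-2.59598628,  1.7664275 ,  0.00278767]), 'wrist_force': array([-0.10515264, -0.11382837, -0.44701331]), 'ft_torque': array([ 0.04659661, -0.04065371, -0.02544289]), 'opening': 0.08568058714455268}
{'fx': 484.30467430897056, 'fy': 484.30467430897056, 'cx': 255.65454972693922, 'cy': 194.44200502820996, 'position': array([ 1.64279813, -0.32478232,  1.26283471]), 'attitude': array([0.64642806, 0.49903195, 1.20956008])}
{'fx': 381.630202508678, 'fy': 381.630202508678, 'cx': 252.26384844440162, 'cy': 190.48638938530436, 'position': array([ 0.44411407, -0.01936468,  1.06246986]), 'attitude': array([ 0.09514669, -0.09888006, -1.57160404])}
```

View pics/scene0.png

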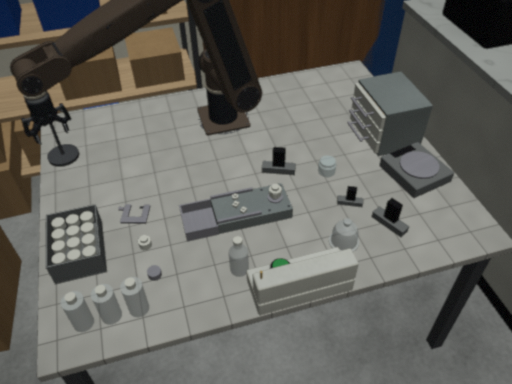

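View pics/top0.png

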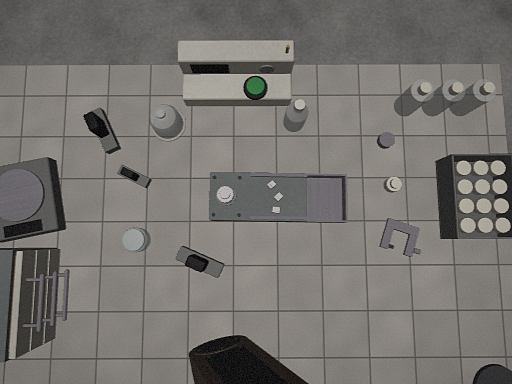

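```bash
cat > h.py <<'E'
import numpy as np, cv2
from cell import *
from scipy.spatial.transform import Rotation as R
def ray(c,px):
    d=R.from_rotvec(c["attitude"]).apply([(px[0]-c["cx"])/c["fx"],-(px[1]-c["cy"])/c["fy"],-1]); return c["position"],d/np.linalg.norm(d)
def atz(c,px,z):
    p,d=ray(c,px); return p+d*(z-p[2])/d[2]
def proj(c,P):
    q=R.from_rotvec(c["attitude"]).inv().apply(np.atleast_2d(P)-c["position"])
    return np.c_[c["cx"]-c["fx"]*q[:,0]/q[:,2], c["cy"]+c["fy"]*q[:,1]/q[:,2]]
def tri(c1,a,c2,b):
    p,d=ray(c1,a);q,e=ray(c2,b)
    t=np.linalg.lstsq(np.c_[d,-e],q-p,rcond=None)[0]
    x,y=p+t[0]*d,q+t[1]*e; return (x+y)/2,np.linalg.norm(x-y)
E
python3 - <<'E'
from h import *
hs=dict(pusher=0,bed=0,bed_edge=.05,tray_floor=.004,stub0=.05,cap=.067,cap_top=.107,seat=.056)
for n in("scene","top"):
    c=read_camera(n)
    for t,z in hs.items():
        for d in tip_of(n,t)[:5]:
            print(n,t,np.round(d["pixel"],1),round(d["confidence"],2),np.round(atz(c,d["pixel"],z),3))
E
```

```text
scene pusher [350.  200.6] 0.81 [0.606 0.316 0.   ]
scene pusher [277.2 168.4] 0.72 [0.37  0.122 0.   ]
scene pusher [388.6 224.2] 0.57 [0.746 0.396 0.   ]
scene pusher [237.5 205.8] 0.47 [ 0.511 -0.072  0.   ]
scene bed [254.8 210.5] 0.89 [ 0.551 -0.02   0.   ]
scene bed [242.4 211.6] 0.32 [ 0.543 -0.063  0.   ]
scene tray_floor [199.8 225.6] 0.79 [ 0.565 -0.22   0.004]
scene tray_floor [275.2 185.2] 0.5 [0.457 0.085 0.004]
scene stub0 [239.3 193.5] 0.61 [ 0.502 -0.061  0.05 ]
scene stub0 [243.2 211.4] 0.53 [ 0.587 -0.071  0.05 ]
scene stub0 [236.2 207.3] 0.47 [ 0.562 -0.088  0.05 ]
scene stub0 [276.1 198.9] 0.32 [0.565 0.053 0.05 ]
scene stub0 [325.6 171.5] 0.16 [0.488 0.267 0.05 ]
scene cap [276.7 192.2] 0.56 [0.55  0.059 0.067]
scene cap_top [275.  188.2] 0.5 [0.568 0.047 0.107]
scene seat [274.9 196. ] 0.86 [0.556 0.051 0.056]
top pusher [108.5 134.5] 0.97 [0.738 0.388 0.   ]
top pusher [132.9 175.7] 0.84 [0.619 0.314 0.   ]
top pusher [200.  261.1] 0.74 [0.381 0.122 0.   ]
top bed [252.  196.4] 0.87 [ 0.559 -0.021  0.   ]
top bed [305.5 200.4] 0.36 [ 0.548 -0.171  0.   ]
top bed_edge [303.9 198.1] 0.73 [ 0.549 -0.16   0.05 ]
top bed_edge [253.7 196.4] 0.35 [ 0.554 -0.026  0.05 ]
top tray_floor [319.6 196.7] 0.87 [ 0.557 -0.21   0.004]
top tray_floor [132.9 176.8] 0.32 [0.615 0.313 0.004]
top stub0 [390.9 183.7] 0.67 [ 0.587 -0.394  0.05 ]
top stub0 [272.4 183.3] 0.47 [ 0.589 -0.076  0.05 ]
top stub0 [277.2 197.9] 0.44 [ 0.55  -0.088  0.05 ]
top stub0 [275.8 206. ] 0.36 [ 0.528 -0.084  0.05 ]
top cap [225.8 192.8] 0.67 [0.562 0.048 0.067]
top cap [398.2 236.6] 0.52 [ 0.446 -0.4    0.067]
top cap [381.1 137.8] 0.34 [ 0.709 -0.367  0.067]
top cap_top [220.4 191.2] 0.72 [0.561 0.059 0.107]
top seat [228.2 193.8] 0.97 [0.56  0.042 0.056]
top seat [135.  175.1] 0.27 [0.611 0.291 0.056]
```

Run:
```python
from h import *
c=read_camera("top"); f=c["frame"][:,:,::-1]
a=cv2.resize(f[95:285,70:250],None,fx=4,fy=4,interpolation=cv2.INTER_CUBIC); a=a[:600] if 0 else cv2.resize(f[100:285,75:250],None,fx=3.2,fy=3.2,interpolation=cv2.INTER_CUBIC)
cv2.imwrite("pics/push.png",a); print(a.shape)
b=cv2.resize(f[160:235,200:360],None,fx=5,fy=5,interpolation=cv2.INTER_CUBIC);cv2.imwrite("pics/bed.png",b)
c=read_camera("scene"); f=c["frame"][:,:,::-1]
a=cv2.resize(f[140:260,170:420],None,fx=3.2,fy=3.2,interpolation=cv2.INTER_CUBIC);cv2.imwrite("pics/spush.png",a)
```

```text
(592, 560, 3)
```

View pics/push.png

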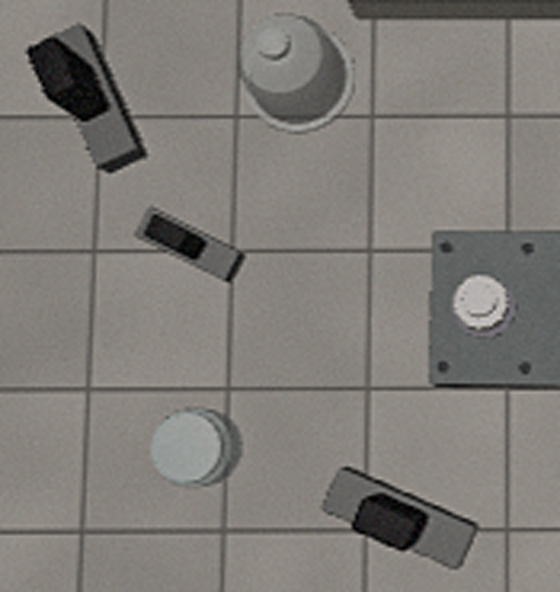

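View pics/bed.png

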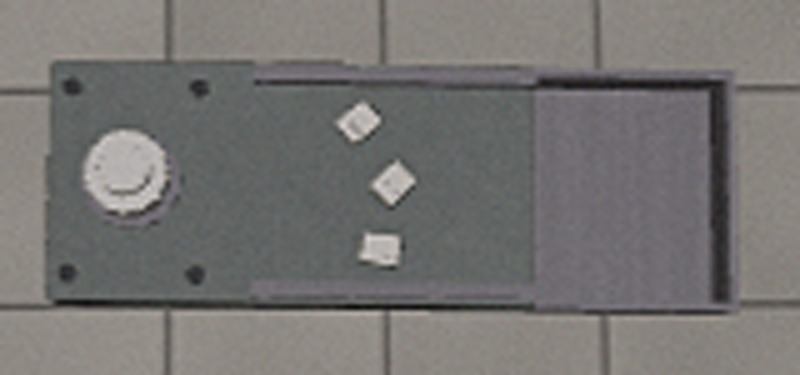

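View pics/spush.png

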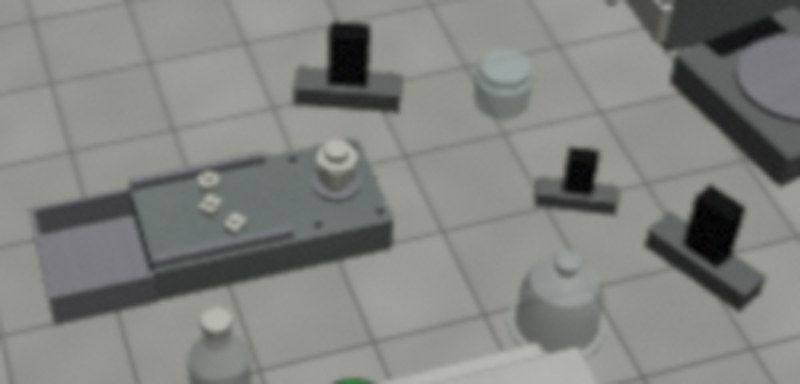

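Run:
```python
from h import *
c=read_camera("top"); s=read_camera("scene")
T=lambda u,v:(75+u/3.2,100+v/3.2); S=lambda u,v:(170+u/3.2,140+v/3.2)
def q(n,pts,z):
    P=np.array([atz(c,T(*p),z) for p in pts]);print(n,np.round(P,3).tolist(),np.round(np.linalg.norm(np.diff(P,axis=0),axis=1),3))
q("P1",[(345,466),(478,523),(460,570),(322,505)],.022)
q("P2",[(151,206),(244,255),(231,281),(136,234)],.016)
q("P3",[(80,24),(133,142),(105,160)],.022)
# heights via grip tops triangulation
for n,a,b in [("P1",(384,527),(350,28)),("P3",(50,55),(722,198)),("P2",(168,229),(583,152))]:
    print(n,tri(c,T(*a),s,S(*b)))
# bed corners: z=.05
B=lambda u,v:(200+u/5,160+v/5)
P=[atz(c,B(*p),.05) for p in [(53,62),(47,299),(535,306),(536,72)]]; P=np.array(P);print("bed",np.round(P,4).tolist())
print(np.round(np.linalg.norm(np.diff(P,axis=0),axis=1),4))
for p in [(359,122),(394,183),(381,249)]: print("stub",np.round(atz(c,B(*p),.06),3))
print("cap",tri(c,B(127,174),s,S(336,148)), "top z.107",atz(c,B(127,172),.107))
print("tray end",[np.round(atz(c,B(*p),.049),3) for p in[(735,72),(735,308)]])
```

```text
P1 [[0.424, 0.166, 0.022], [0.376, 0.053, 0.022], [0.338, 0.068, 0.022], [0.392, 0.184, 0.022]] [0.122 0.041 0.128]
P2 [[0.648, 0.34, 0.016], [0.605, 0.258, 0.016], [0.582, 0.268, 0.016], [0.624, 0.352, 0.016]] [0.093 0.025 0.093]
P3 [[0.81, 0.407, 0.022], [0.704, 0.356, 0.022], [0.688, 0.379, 0.022]] [0.118 0.029]
P1 (array([0.37945762, 0.12257706, 0.1055664 ]), np.float64(0.005282279326872779))
P3 (array([0.75164583, 0.39204667, 0.11751956]), np.float64(0.0031135957375146494))
P2 (array([0.61743191, 0.30608623, 0.07920001]), np.float64(0.004730522642410952))
bed [[0.6191, 0.0899, 0.05], [0.4919, 0.0918, 0.05], [0.4874, -0.1666, 0.05], [0.6129, -0.1698, 0.05]]
[0.1272 0.2584 0.1256]
stub [ 0.585 -0.074  0.06 ]
stub [ 0.552 -0.092  0.06 ]
stub [ 0.517 -0.085  0.06 ]
cap (array([0.55322043, 0.04884219, 0.10147979]), np.float64(0.005311908109046345)) top z.107 [0.55295837 0.04588453 0.107     ]
tray end [array([ 0.613, -0.277,  0.049]), array([ 0.486, -0.273,  0.049])]
```

Run:
```python
from h import *
c=read_camera("top"); f=c["frame"][:,:,::-1]; cv2.imwrite("pics/p2t.png",cv2.resize(f[155:195,108:163],None,fx=14,fy=14,interpolation=cv2.INTER_CUBIC))
c=read_camera("scene"); f=c["frame"][:,:,::-1]; cv2.imwrite("pics/p2s.png",cv2.resize(f[180:215,325:375],None,fx=14,fy=14,interpolation=cv2.INTER_CUBIC))
```

```text
(no output)
```

View pics/p2t.png

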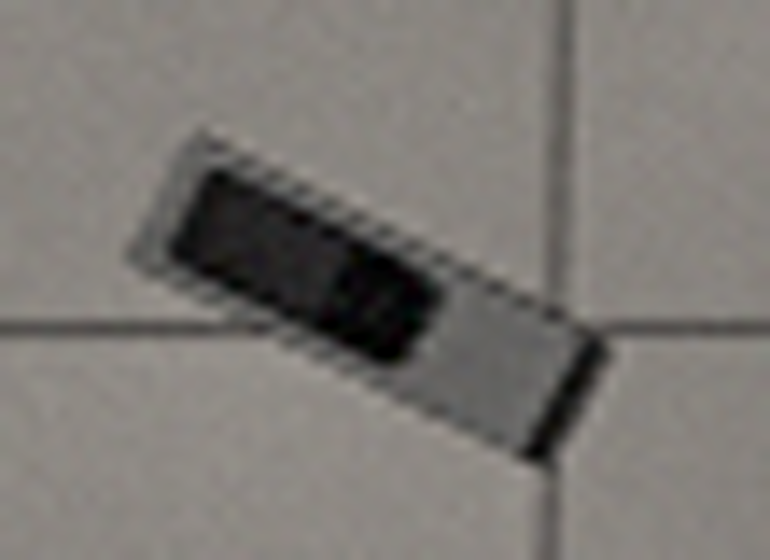

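View pics/p2s.png

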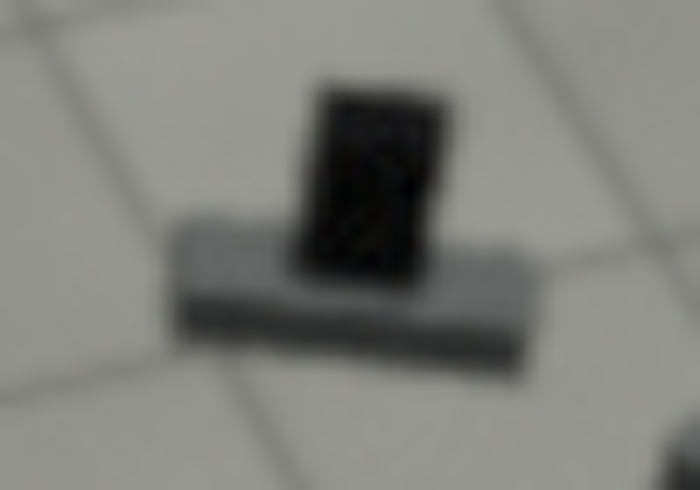

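Run:
```python
from h import *
from scipy.optimize import least_squares
c=read_camera("top"); s=read_camera("scene")
T=lambda u,v:(108+(u+.5)/14-.5,155+(v+.5)/14-.5); S=lambda u,v:(325+(u+.5)/14-.5,180+(v+.5)/14-.5)
m=[(c,T(203,130),(14,45,22)),(c,T(583,335),(14,-45,22)),(c,T(525,457),(-14,-45,22)),(c,T(130,255),(-14,45,22)),
(c,T(213,172),(10,17,78)),(c,T(172,245),(-10,17,78)),
(s,S(170,217),(-14,-45,22)),(s,S(172,300),(14,-45,22)),(s,S(525,335),(14,45,22)),(s,S(540,258),(-14,45,22)),(s,S(176,340),(14,-45,0)),(s,S(522,378),(14,45,0)),
(s,S(318,85),(-10,-17,78)),(s,S(450,97),(-10,17,78))]
# top image: up = +x world, left=+y ; block y axis points mostly +y,+x
def W(p,o):
    ca,sa=np.cos(p[2]),np.sin(p[2]);o=np.array(o)/1000
    return [p[0]+ca*o[0]-sa*o[1],p[1]+sa*o[0]+ca*o[1],o[2]]
fun=lambda p,mm=m:np.concatenate([proj(k,W(p,o))[0]-u for k,u,o in mm])
for nm,mm in(("both",m),("top",m[:6]),("scene",m[6:])):
    r=least_squares(fun,[.617,.306,-.5],args=(mm,));print(nm,r.x,np.degrees(r.x[2]),np.round(np.abs(r.fun).max(),2),np.round(np.sqrt(np.mean(r.fun**2)),2))
B=lambda u,v:(200+(u+.5)/5-.5,160+(v+.5)/5-.5); SS=lambda u,v:(170+u/3.2,140+v/3.2)
b=[(c,B(53,62),(65,130,50)),(c,B(47,299),(-65,130,50)),(c,B(535,306),(-65,-130,50)),(c,B(536,72),(65,-130,50)),(s,SS(357,142),(-65,130,50)),(s,SS(390,222),(65,130,50)),(s,SS(155,265),(65,-130,50))]
for nm,mm in(("both",b),("top",b[:4]),("scene",b[4:])):
    r=least_squares(fun,[.55,-.04,-.01],args=(mm,));print(nm,r.x,np.degrees(r.x[2]),np.round(r.fun,1));print("neck",W(r.x,(0,85,56)))
st=observe();print(R.from_rotvec(st["ee_rot"]).as_matrix().round(3))
```

```text
both [ 0.6162361   0.30683885 -0.46837088] -26.835674708403047 1.48 0.61
top [ 0.6154744   0.30591629 -0.48040156] -27.52498213388636 0.94 0.48
scene [ 0.61708404  0.30790495 -0.44620508] -25.56566807245101 1.03 0.54
both [ 0.55455349 -0.03694914 -0.02769564] -1.5868431915019465 [-0.1 -1.1 -0.7 -0.1 -0.2  0.9 -0.  -0.7 -0.5 -2.   0.5 -0.9 -1.6  1.6]
neck [np.float64(0.5569073224940461), np.float64(0.048018260234287465), np.float64(0.056)]
top [ 0.55397315 -0.03763725 -0.02032245] -1.1643905138835273 [-0.  -0.5 -0.3  0.5  0.3  0.8  0.1 -0.8]
neck [np.float64(0.5557004411421034), np.float64(0.04734519706158295), np.float64(0.056)]
scene [ 0.55546169 -0.03512959 -0.0529903 ] -3.036120732672085 [ 0.8 -1.4  0.9 -0.  -1.6  1. ]
neck [np.float64(0.5599637551925132), np.float64(0.049751103793185925), np.float64(0.056)]
[[ 0.367 -0.93   0.   ]
 [-0.93  -0.367  0.   ]
 [ 0.    -0.    -1.   ]]
```

```bash
python3 -m crank '0 0 0 0 0 -8.3 85; 0 0 0 0 0 -8.3 85; 0 0 0 0 0 -8.3 85; 0 0 0 0 0 -8.3 85; 0 0 0 0 0 -8.3 85'
python3 -m crank '-4 -47 0 0 0 0 85; -4 -47 0 0 0 0 85; -4 -47 0 0 0 0 85; -4 -47 0 0 0 0 85; -4 -47 0 0 0 0 85'
```

```text
clock: 1.9
tcp_pos: [0.2478, -0.6279, 0.2313]
ee_rot: [-3.057, 0.723, -0.0]
wrist_force: [-0.3, 0.2, 0.1]
opening: 0.0851
clock: 2.4
tcp_pos: [0.3369, -0.4076, 0.2314]
ee_rot: [3.055, -0.733, 0.001]
wrist_force: [0.4, 0.8, -0.4]
opening: 0.085
```

```bash
for i in 1 2 3; do python3 -m crank '-4 -47 0 0 0 0 85; -4 -47 0 0 0 0 85; -4 -47 0 0 0 0 85; -4 -47 0 0 0 0 85; -4 -47 0 0 0 0 85'; done
python3 - <<'E'
from h import *
s=observe();Rm=R.from_rotvec(s["ee_rot"]).as_matrix();print(Rm.round(3), (Rm.T@(np.array([.6160,.3065,.10])-s["tcp_pos"]))*1000)
E
```

```text
clock: 2.9
tcp_pos: [0.4257, -0.1891, 0.2318]
ee_rot: [3.054, -0.733, 0.002]
wrist_force: [0.6, -0.0, -0.3]
opening: 0.0852
clock: 3.4
tcp_pos: [0.5145, 0.0297, 0.2318]
ee_rot: [3.055, -0.732, 0.002]
wrist_force: [0.1, -0.7, 0.3]
opening: 0.0849
clock: 3.9
tcp_pos: [0.6032, 0.2482, 0.2315]
ee_rot: [-3.055, 0.732, -0.001]
wrist_force: [0.5, 0.1, 0.6]
opening: 0.0848
[[ 0.891 -0.453  0.   ]
 [-0.453 -0.891 -0.   ]
 [ 0.    -0.    -1.   ]] [-15.10929066 -57.73134311 131.45153185]
```

```bash
python3 -m crank '-8 -29 0 0 0 0 85; -7.5 -29 0 0 0 0 85; 0 0 45 0 0 0 85; 0 0 45 0 0 0 85; 0 0 25 0 0 0 85'
python3 -m crank '0 0 0 0 0 0 85; 0 0 0 0 0 0 85'
python3 - <<'E'
from h import *
c=read_camera("top"); f=c["frame"][:,:,::-1]; cv2.imwrite("pics/g1t.png",cv2.resize(f[140:220,90:190],None,fx=7,fy=7,interpolation=cv2.INTER_CUBIC))
c=read_camera("scene"); f=c["frame"][:,:,::-1]; cv2.imwrite("pics/g1s.png",cv2.resize(f[130:230,295:405],None,fx=6,fy=6,interpolation=cv2.INTER_CUBIC))
s=observe();print(s["tcp_pos"])
E
```

```text
clock: 4.4
tcp_pos: [0.6129, 0.3047, 0.1117]
ee_rot: [3.052, -0.731, -0.008]
wrist_force: [-0.6, -0.4, -0.4]
opening: 0.0854
clock: 4.6
tcp_pos: [0.6155, 0.305, 0.1167]
ee_rot: [-3.055, 0.733, -0.0]
wrist_force: [0.3, 0.6, 0.4]
opening: 0.0851
[0.61705542 0.30542564 0.11951545]
```

View pics/g1s.png

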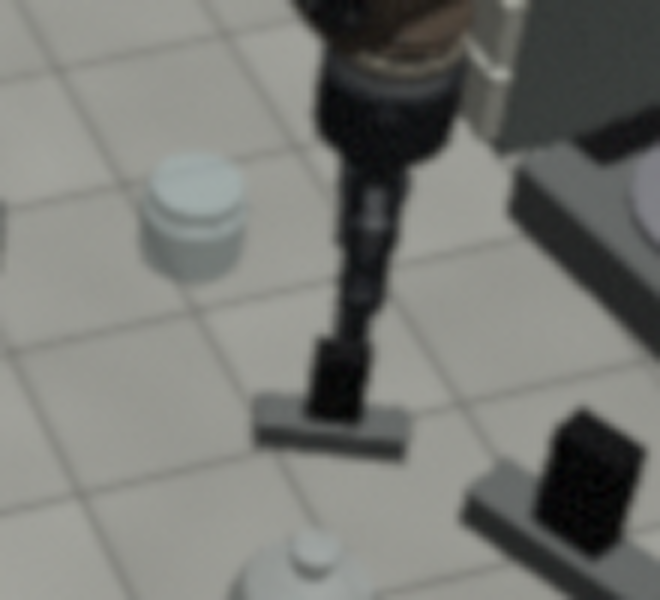

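View pics/g1t.png

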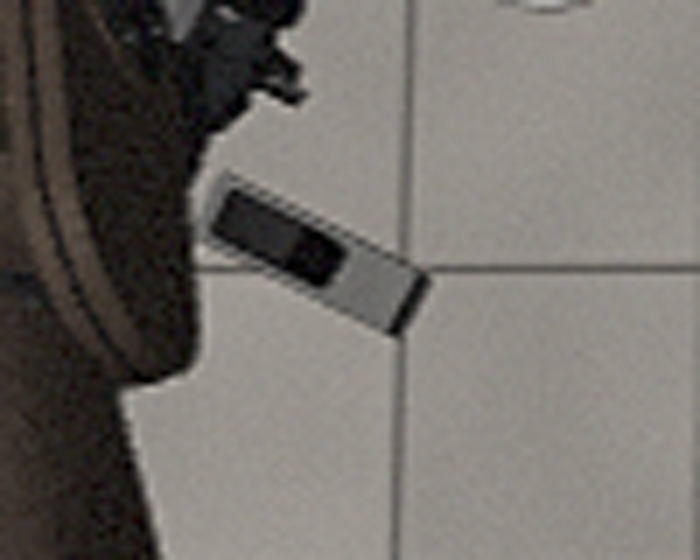

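```bash
python3 -m crank '0 0 0 0 0 0 85; 0 0 0 0 0 0 85'
python3 -m crank '0 1 45 0 0 0 85; 0 0 22 0 0 0 85; 0 0 10 0 0 0 85; 0 0 0 0 0 0 85; 0 0 0 0 0 0 85'
python3 -m crank '0 0 0 0 0 0 85; 0 0 0 0 0 0 85'
```

```text
clock: 4.9
tcp_pos: [0.6163, 0.3052, 0.1186]
ee_rot: [-3.053, 0.732, -0.005]
wrist_force: [-0.5, -0.4, -0.3]
opening: 0.0846
clock: 5.4
tcp_pos: [0.6159, 0.3044, 0.041]
ee_rot: [-3.054, 0.732, -0.004]
wrist_force: [-0.2, -0.0, 0.4]
opening: 0.085
clock: 5.6
tcp_pos: [0.616, 0.3044, 0.0413]
ee_rot: [-3.053, 0.732, -0.004]
wrist_force: [-0.1, 0.9, -0.1]
opening: 0.0847
```

```bash
python3 -m crank '-0.5 -2 8 0 0 0 85; 0 0 7 0 0 0 85; 0 0 0 0 0 0 60; 0 0 0 0 0 0 40; 0 0 0 0 0 0 0' 80
python3 -m crank '0 0 0 0 0 0 0; 0 0 0 0 0 0 0; 0 0 0 0 0 0 0; 0 0 0 0 0 0 0; 0 0 0 0 0 0 0'
python3 -m crank '0 0 0 0 0 0 0; 0 0 0 0 0 0 0; 0 0 0 0 0 0 0'
```

```text
clock: 6.1
tcp_pos: [0.6152, 0.306, 0.0242]
ee_rot: [3.055, -0.732, -0.0]
wrist_force: [-0.1, 0.5, -0.2]
opening: 0.0433
clock: 6.6
tcp_pos: [0.6155, 0.3061, 0.0247]
ee_rot: [-3.055, 0.732, -0.001]
wrist_force: [-0.2, -1.0, 1.5]
opening: 0.0186
clock: 6.9
tcp_pos: [0.6155, 0.3061, 0.0247]
ee_rot: [-3.055, 0.732, -0.001]
wrist_force: [-0.3, 0.7, 3.0]
opening: 0.0194
```

```bash
python3 -m crank '0 0 -10 0 0 0 0; 0 0 -35 0 0 0 0; 0 0 -45 0 0 0 0; 0 0 -45 0 0 0 0; 0 0 0 0 0 0 0'
python3 -m crank '0 0 0 0 0 8.04 0; 0 0 0 0 0 8.04 0; 0 0 0 0 0 8.04 0; 0 0 0 0 0 8.04 0; 0 0 0 0 0 0 0'
python3 -m crank '0 0 0 0 0 8.04 0; 0 0 0 0 0 8.04 0; 0 0 0 0 0 8.04 0; 0 0 0 0 0 8.04 0; 0 0 0 0 0 0 0'
python3 - <<'E'
from h import *
for n in("top","scene"):
    c=read_camera(n); f=c["frame"][:,:,::-1]; cv2.imwrite(f"pics/l_{n}.png",f)
s=observe();Rm=R.from_rotvec(s["ee_rot"]).as_matrix();print(s["opening"],Rm.round(3), s["tcp_pos"],(Rm.T@(np.array([.5543,-.0255,.16])-s["tcp_pos"]))*1000)
E
```

```text
clock: 7.4
tcp_pos: [0.6194, 0.3075, 0.1688]
ee_rot: [-3.047, 0.73, -0.02]
wrist_force: [0.5, -1.0, -0.4]
opening: 0.019
clock: 7.9
tcp_pos: [0.614, 0.3057, 0.1574]
ee_rot: [2.73, -1.549, -0.004]
wrist_force: [-0.5, -0.7, -2.4]
opening: 0.0188
clock: 8.4
tcp_pos: [0.6145, 0.3058, 0.1581]
ee_rot: [2.198, -2.242, -0.002]
wrist_force: [0.0, 0.3, -2.1]
opening: 0.0193
0.019351566627701596 [[-0.018 -1.    -0.001]
 [-1.     0.018 -0.   ]
 [ 0.     0.001 -1.   ]] [0.6147715  0.3058681  0.15849602] [332.39934605  54.5245566   -1.27759021]
```

View pics/l_scene.png

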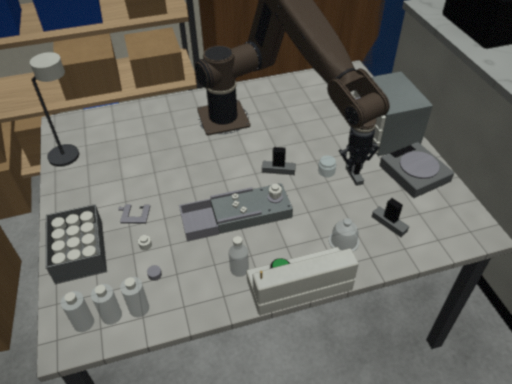

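```bash
python3 -m crank '30 6.8 0 0 0 0 0; 45 6.8 0 0 0 0 0; 45 6.8 0 0 0 0 0; 45 6.8 0 0 0 0 0; 45 6.8 0 0 0 0 0'
python3 -m crank '45 6.8 0 0 0 0 0; 45 6.8 0 0 0 0 0; 32 6.9 0 0 0 0 0; 0 0 0 0 0 0 0; 0 0 0 0 0 0 0'
python3 - <<'E'
from h import *
for n in("top","scene"):
    c=read_camera(n); f=c["frame"][:,:,::-1]; f=f[140:260,160:340] ;cv2.imwrite(f"pics/m_{n}.png",cv2.resize(f,None,fx=4,fy=4,interpolation=cv2.INTER_CUBIC))
s=observe();Rm=R.from_rotvec(s["ee_rot"]).as_matrix();print(s["opening"],Rm.round(3), s["tcp_pos"])
E
```

```text
clock: 9.0
tcp_pos: [0.5758, 0.0953, 0.1593]
ee_rot: [2.201, -2.241, 0.0]
wrist_force: [0.4, -0.2, -3.0]
opening: 0.0189
clock: 9.5
tcp_pos: [0.5531, -0.0252, 0.1593]
ee_rot: [-2.196, 2.246, 0.001]
wrist_force: [-0.0, -0.0, -2.8]
opening: 0.0192
0.019335222927745355 [[-0.02 -1.   -0.  ]
 [-1.    0.02  0.  ]
 [-0.    0.   -1.  ]] [ 0.55335643 -0.02389925  0.15929715]
```

View pics/m_scene.png

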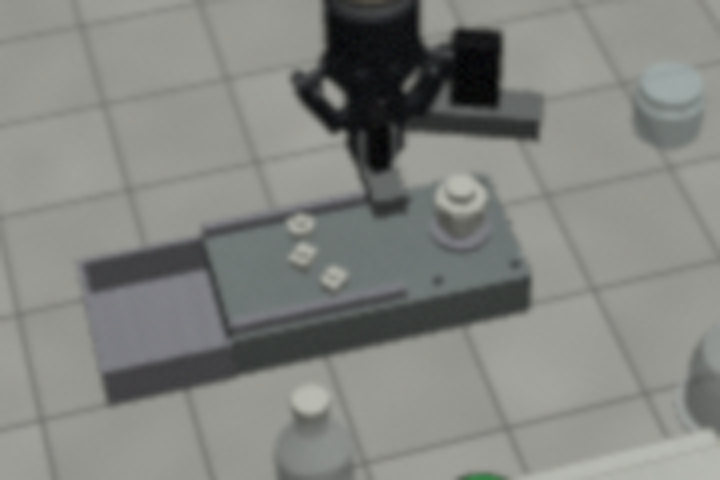

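View pics/m_top.png

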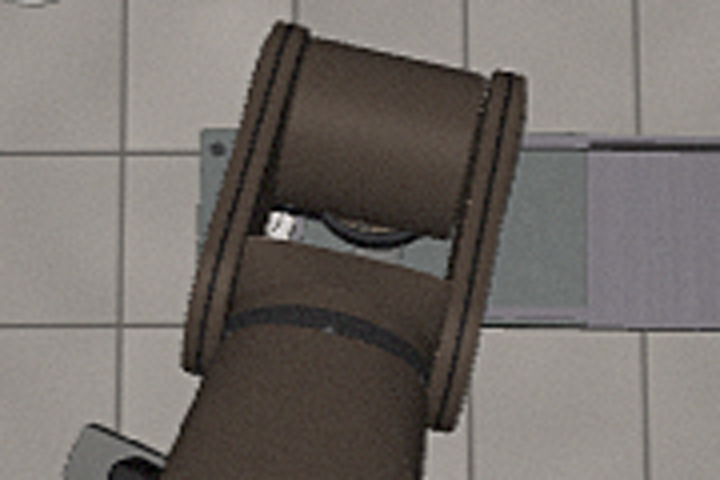

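```bash
python3 -m crank '0 0 40 0 0 0 0; 0 0 25 0 0 0 0; 0 0 10 0 0 0 0; 0 0 4 0 0 0 0; 0 0 0 0 0 0 0'
python3 -m crank '0 0 0 0 0 0 0; 0 0 0 0 0 0 0; 0 0 0 0 0 0 0'
python3 - <<'E'
from h import *
for n in("scene",):
    c=read_camera(n); f=c["frame"][:,:,::-1]; f=f[140:260,160:340] ;cv2.imwrite(f"pics/n_{n}.png",cv2.resize(f,None,fx=4,fy=4,interpolation=cv2.INTER_CUBIC))
E
```

```text
clock: 10.1
tcp_pos: [0.5539, -0.0241, 0.0807]
ee_rot: [-2.198, 2.244, -0.001]
wrist_force: [-0.0, 0.8, -1.8]
opening: 0.0191
clock: 10.4
tcp_pos: [0.5541, -0.0248, 0.0815]
ee_rot: [-2.196, 2.245, -0.003]
wrist_force: [0.5, 0.7, -3.1]
opening: 0.0191
```

View pics/n_scene.png

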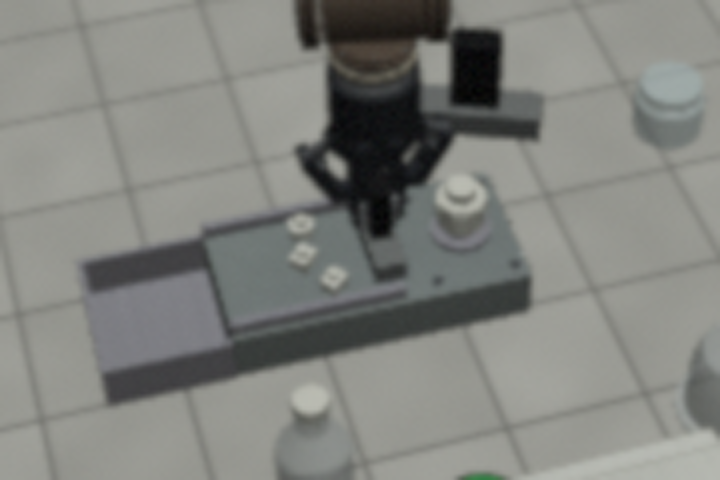

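```bash
python3 -m crank '0 0 3 0 0 0 0; 0 0 1.5 0 0 0 0; 0 0 0 0 0 0 0; 0 0 0 0 0 0 0'
python3 -m crank '8 0 0 0 0 0 0; 8 0 0 0 0 0 0; 8 0 0 0 0 0 0; 8 0 0 0 0 0 0; 8 0 0 0 0 0 0'
python3 - <<'E'
from h import *
for n in("scene",):
    c=read_camera(n); f=c["frame"][:,:,::-1]; f=f[140:260,160:340] ;cv2.imwrite(f"pics/o_{n}.png",cv2.resize(f,None,fx=4,fy=4,interpolation=cv2.INTER_CUBIC))
E
```

```text
clock: 10.85
tcp_pos: [0.5531, -0.0247, 0.0756]
ee_rot: [2.196, -2.246, -0.001]
wrist_force: [-0.3, -0.7, -1.6]
opening: 0.019
clock: 11.35
tcp_pos: [0.5524, -0.0655, 0.0759]
ee_rot: [-2.196, 2.247, 0.0]
wrist_force: [0.9, -0.1, -1.5]
opening: 0.0196
```

View pics/o_scene.png

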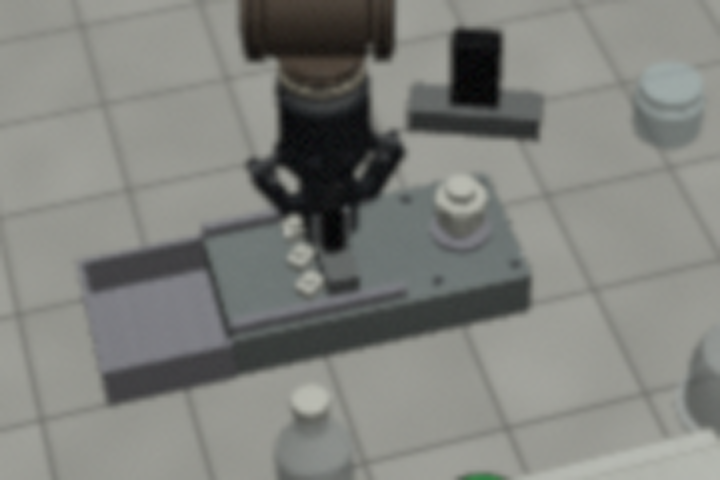

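```bash
python3 -m crank '8 0 0 0 0 0 0; 8 0 0 0 0 0 0; 8 0 0 0 0 0 0; 8 0 0 0 0 0 0; 8 0 0 0 0 0 0'
python3 - <<'E'
from h import *
for n in("scene",):
    c=read_camera(n); f=c["frame"][:,:,::-1]; f=f[140:260,160:340] ;cv2.imwrite(f"pics/q_{n}.png",cv2.resize(f,None,fx=4,fy=4,interpolation=cv2.INTER_CUBIC))
E
```

```text
clock: 11.9
tcp_pos: [0.5515, -0.1053, 0.0758]
ee_rot: [-2.196, 2.246, 0.0]
wrist_force: [-0.2, 0.5, -2.1]
opening: 0.0193
```

View pics/q_scene.png

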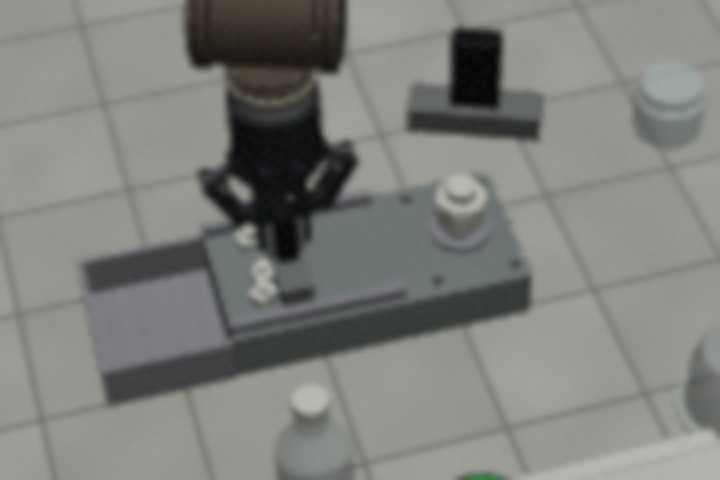

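All three stubs are moving ahead of the foot (crop pixels about (245,235), (262,268) and (262,292)). I'll continue over the edge.

```bash
python3 -m crank '8 0 0 0 0 0 0; 8 0 0 0 0 0 0; 8 0 0 0 0 0 0; 8 0 0 0 0 0 0; 8 0 0 0 0 0 0'
python3 -m crank '8 0 0 0 0 0 0; 8 0 0 0 0 0 0; 8 0 0 0 0 0 0; 8 0 0 0 0 0 0; 8 0 0 0 0 0 0'
python3 -m crank '0 0 0 0 0 0 0; 0 0 0 0 0 0 0'
python3 - <<'E'
from h import *
for n in("scene",):
    c=read_camera(n); f=c["frame"][:,:,::-1]; f=f[140:260,160:340] ;cv2.imwrite(f"pics/r_{n}.png",cv2.resize(f,None,fx=4,fy=4,interpolation=cv2.INTER_CUBIC))
E
```

```text
clock: 12.45
tcp_pos: [0.5506, -0.1453, 0.0758]
ee_rot: [-2.196, 2.246, 0.0]
wrist_force: [0.3, 0.0, -1.3]
opening: 0.0191
clock: 12.95
tcp_pos: [0.5497, -0.1853, 0.0758]
ee_rot: [2.196, -2.246, 0.0]
wrist_force: [0.3, -0.0, -3.7]
opening: 0.0191
clock: 13.15
tcp_pos: [0.5496, -0.1848, 0.0758]
ee_rot: [-2.196, 2.247, 0.0]
wrist_force: [1.0, 0.9, -2.7]
opening: 0.0193
```

View pics/r_scene.png

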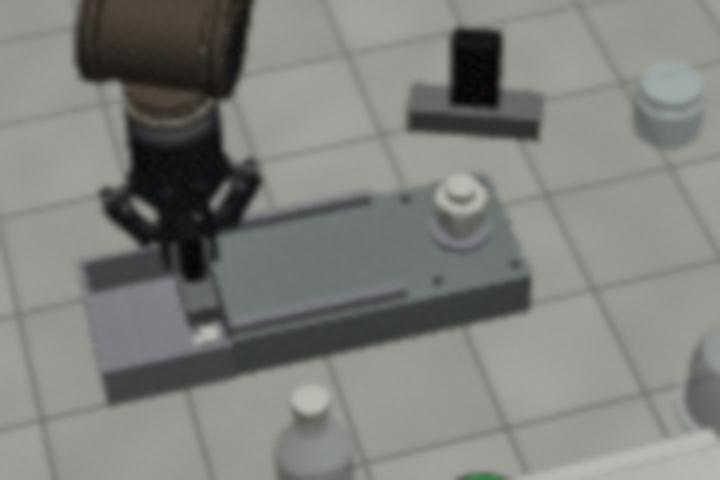

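```bash
python3 -m crank '0 0 -10 0 0 0 0; 0 0 -20 0 0 0 0; 0 0 -35 0 0 0 0; 0 0 -35 0 0 0 0; 0 0 0 0 0 0 0'
python3 -m crank '-30 0 0 0 0 0 0; -45 0 0 0 0 0 0; -45 0 0 0 0 0 0; 0 0 0 0 0 0 0; 0 0 0 0 0 0 0'
python3 - <<'E'
from h import *
for n in("scene","top"):
    c=read_camera(n); f=c["frame"][:,:,::-1]; f=f[140:260,180:360] ;cv2.imwrite(f"pics/s_{n}.png",cv2.resize(f,None,fx=4,fy=4,interpolation=cv2.INTER_CUBIC))
    for t in("cap","cap_top","seat"):
        print(n,t,[(np.round(d["pixel"],1),round(d["confidence"],2)) for d in tip_of(n,t)[:2]])
E
```

```text
clock: 13.7
tcp_pos: [0.5533, -0.186, 0.1834]
ee_rot: [-2.194, 2.243, -0.02]
wrist_force: [1.3, -1.2, -0.8]
opening: 0.0198
clock: 14.2
tcp_pos: [0.5519, -0.0635, 0.1752]
ee_rot: [2.199, -2.243, -0.001]
wrist_force: [0.3, -0.2, -2.0]
opening: 0.0195
scene cap [(array([271.8, 193.1]), 0.67)]
scene cap_top [(array([275.6, 188.7]), 0.46)]
scene seat [(array([274.1, 195.8]), 0.93)]
top cap [(array([225.8, 196.1]), 0.48)]
top cap_top [(array([380.7, 141.3]), 0.6), (array([221.7, 191.5]), 0.59)]
top seat [(array([229.8, 194. ]), 0.85), (array([139.4, 237.8]), 0.51)]
```

View pics/s_scene.png

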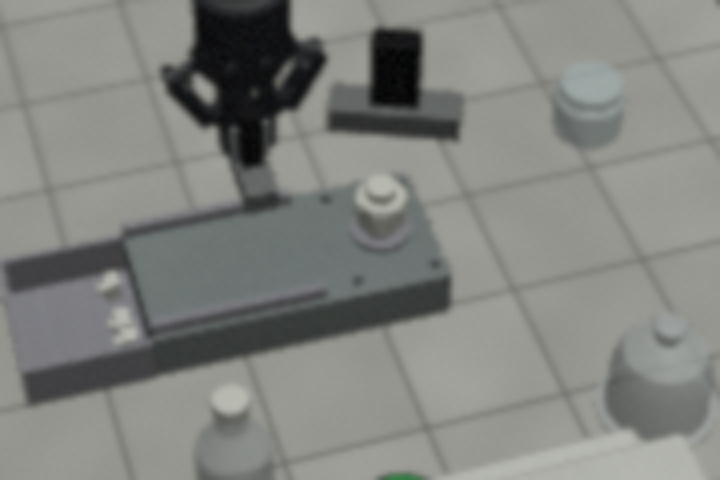

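View pics/s_top.png

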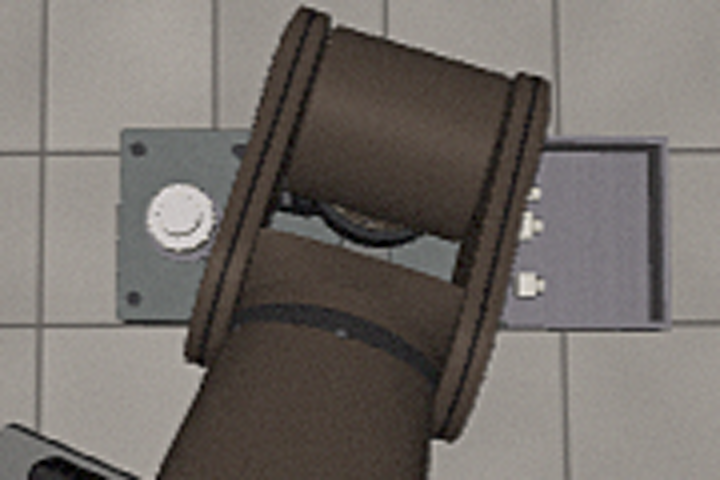

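Run:
```python
from h import *
c=read_camera("top"); s=read_camera("scene")
print(atz(c,(180+182.5/4-.4,140+217/4-.4),.095),atz(s,(180+381/4-.4,140+187/4-.4),.107))
print("centre of tall fit: proj of (.556,.0475)", proj(c,[[.556,.0475,.095]]),proj(s,[[.556,.0475,.107]]))
st=observe();print(st["tcp_pos"],R.from_rotvec(st["ee_rot"]).as_matrix().round(4))
Rm=R.from_rotvec(st["ee_rot"]).as_matrix()
print((Rm.T@(np.array([.556,.0475,.145])-st["tcp_pos"]))*1000)
f=c["frame"][180:210,210:245,::-1];cv2.imwrite("pics/cap.png",cv2.resize(f,None,fx=16,fy=16,interpolation=cv2.INTER_CUBIC))
```

```text
[0.55573891 0.04715826 0.095     ] [0.55909136 0.04907487 0.107     ]
centre of tall fit: proj of (.556,.0475) [[225.09161218 193.74872193]] [[274.11777444 185.82592164]]
[ 0.55240546 -0.06519242  0.17580151] [[-0.0234 -0.9997 -0.    ]
 [-0.9997  0.0234  0.    ]
 [-0.      0.     -1.    ]]
[-112.74496781   -0.95642661   30.80411761]
```

View pics/cap.png

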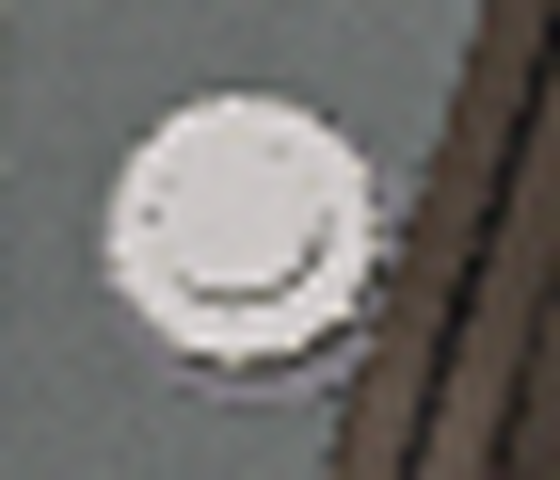

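```bash
python3 -m crank '-35 -0.5 0 0 0 0 0; -45 -0.5 0 0 0 0 0; -33 -0.5 0 0 0 0 0; 0 0 0 0 0 0 0; 0 0 0 0 0 0 0' 100
python3 -m crank '0 0 15 0 0 0 0; 0 0 15 0 0 0 0; 0 0 8 0 0 0 0; 0 0 0 0 0 0 0; 0 0 0 0 0 0 0'
python3 -m crank '0 0 0 0 0 0 0; 0 0 0 0 0 0 0'
python3 - <<'E'
from h import *
s=read_camera("scene");f=s["frame"][150:230,220:330,::-1];cv2.imwrite("pics/pre.png",cv2.resize(f,None,fx=7,fy=7,interpolation=cv2.INTER_CUBIC))
print(observe()["wrist_force"],observe()["ft_torque"],observe()["tcp_pos"])
E
```

```text
clock: 15.2
tcp_pos: [0.5564, 0.0487, 0.1758]
ee_rot: [2.198, -2.244, 0.001]
wrist_force: [-0.0, -0.0, -2.8]
opening: 0.019
clock: 15.7
tcp_pos: [0.5562, 0.0479, 0.1372]
ee_rot: [2.195, -2.247, -0.001]
wrist_force: [-0.2, 1.7, -2.0]
opening: 0.0191
clock: 15.9
tcp_pos: [0.557, 0.0482, 0.1386]
ee_rot: [-2.195, 2.246, -0.002]
wrist_force: [-0.2, -0.6, -2.5]
opening: 0.0189
[-0.05937786  0.56878191 -1.94295325] [-0.01368672 -0.00951754 -0.01086103] [0.55691949 0.04822541 0.13855943]
```

View pics/pre.png

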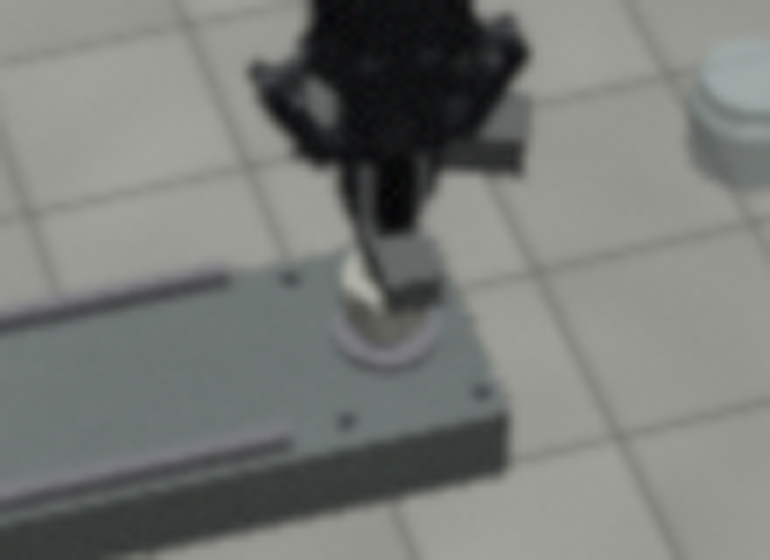

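```bash
python3 -m crank '0 0 3 0 0 0 0; 0 0 2 0 0 0 0; 0 0 0 0 0 0 0; 0 0 0 0 0 0 0'
python3 -m crank '0 0 1 0 0 0 0; 0 0 1 0 0 0 0; 0 0 0 0 0 0 0'
```

```text
clock: 16.35
tcp_pos: [0.5563, 0.0483, 0.1326]
ee_rot: [2.196, -2.246, -0.0]
wrist_force: [0.2, 0.3, -2.5]
opening: 0.0188
clock: 16.65
tcp_pos: [0.5565, 0.0483, 0.1308]
ee_rot: [2.196, -2.246, 0.0]
wrist_force: [-0.3, 0.1, -1.3]
opening: 0.0188
```

```bash
python3 -m crank '0 0 1 0 0 0 0; 0 0 0 0 0 0 0'
python3 -m crank '0 0 1 0 0 0 0; 0 0 0 0 0 0 0'
python3 -m crank '0 0 1 0 0 0 0; 0 0 0 0 0 0 0'
python3 -m crank '0 0 1 0 0 0 0; 0 0 0 0 0 0 0'
```

```text
clock: 16.85
tcp_pos: [0.5568, 0.0482, 0.1303]
ee_rot: [-2.196, 2.246, -0.001]
wrist_force: [-0.0, -0.4, -0.0]
opening: 0.0192
clock: 17.05
tcp_pos: [0.5572, 0.0482, 0.1301]
ee_rot: [-2.195, 2.246, -0.002]
wrist_force: [-2.0, -0.1, 4.9]
opening: 0.019
clock: 17.25
tcp_pos: [0.5576, 0.0482, 0.1299]
ee_rot: [-2.195, 2.245, -0.003]
wrist_force: [-1.6, 0.4, 7.4]
opening: 0.0189
clock: 17.45
tcp_pos: [0.5582, 0.0482, 0.1297]
ee_rot: [-2.194, 2.244, -0.005]
wrist_force: [-1.8, -0.5, 9.9]
opening: 0.019
```

```bash
python3 -m crank '0 0 1 0 0 0 0; 0 0 0 0 0 0 0'
python3 -m crank '0 0 1 0 0 0 0; 0 0 0 0 0 0 0'
python3 -m crank '0 0 1 0 0 0 0; 0 0 0 0 0 0 0'
```

```text
clock: 17.65
tcp_pos: [0.5588, 0.0481, 0.1293]
ee_rot: [-2.194, 2.244, -0.007]
wrist_force: [-2.0, -0.6, 9.8]
opening: 0.019
clock: 17.85
tcp_pos: [0.5574, 0.0482, 0.1262]
ee_rot: [-2.195, 2.245, -0.003]
wrist_force: [-0.1, 1.0, 0.9]
opening: 0.0188
clock: 18.05
tcp_pos: [0.5553, 0.0484, 0.1222]
ee_rot: [2.195, -2.245, -0.003]
wrist_force: [0.0, -0.4, -2.6]
opening: 0.0189
```

```bash
python3 -m crank '0 0 1 0 0 0 0; 0 0 0 0 0 0 0'
python3 -m crank '0 0 1 0 0 0 0; 0 0 0 0 0 0 0'
python3 -m crank '0 0 1 0 0 0 0; 0 0 0 0 0 0 0'
python3 -m crank '0 0 1 0 0 0 0; 0 0 0 0 0 0 0'
```

```text
clock: 18.25
tcp_pos: [0.5558, 0.0484, 0.1217]
ee_rot: [2.195, -2.245, -0.002]
wrist_force: [0.2, -0.4, -2.2]
opening: 0.0191
clock: 18.45
tcp_pos: [0.5563, 0.0483, 0.1215]
ee_rot: [2.196, -2.246, -0.001]
wrist_force: [-0.1, -0.8, -2.0]
opening: 0.0187
clock: 18.65
tcp_pos: [0.5565, 0.0483, 0.1208]
ee_rot: [-2.196, 2.246, -0.0]
wrist_force: [0.5, -0.1, -2.3]
opening: 0.0188
clock: 18.85
tcp_pos: [0.5569, 0.0483, 0.1207]
ee_rot: [-2.196, 2.246, -0.001]
wrist_force: [-1.1, 0.7, 2.3]
opening: 0.0191
```

```bash
python3 -m crank '0 0 1 0 0 0 0; 0 0 0 0 0 0 0'
python3 -m crank '0 0 1 0 0 0 0; 0 0 0 0 0 0 0; 0 0 0 0 0 0 0'
```

```text
clock: 19.05
tcp_pos: [0.5572, 0.0482, 0.1206]
ee_rot: [-2.196, 2.246, -0.002]
wrist_force: [-2.8, -0.3, 6.7]
opening: 0.0191
clock: 19.35
tcp_pos: [0.5576, 0.0482, 0.1206]
ee_rot: [-2.196, 2.245, -0.003]
wrist_force: [-3.3, -0.1, 8.6]
opening: 0.0188
```

```bash
python3 -m crank '0 0 0 0 0 0 0; 0 0 0 0 0 0 0; 0 0 0 0 0 0 0; 0 0 0 0 0 0 0; 0 0 0 0 0 0 0'
python3 - <<'E'
from h import *
s=read_camera("scene");f=s["frame"][150:250,170:330,::-1];cv2.imwrite("pics/end.png",cv2.resize(f,None,fx=5,fy=5,interpolation=cv2.INTER_CUBIC))
o=[]
for i in range(6):
    read_camera("top"); o.append(observe()["wrist_force"])
print(np.mean(o,0))
cv2.imwrite("pics/endt.png",read_camera("top")["frame"][:,:,::-1])
E
```

```text
clock: 19.85
tcp_pos: [0.5576, 0.0482, 0.1207]
ee_rot: [-2.196, 2.245, -0.003]
wrist_force: [-3.5, -0.1, 8.9]
opening: 0.019
[-3.34791165  0.40275835  9.48340926]
```

View pics/end.png

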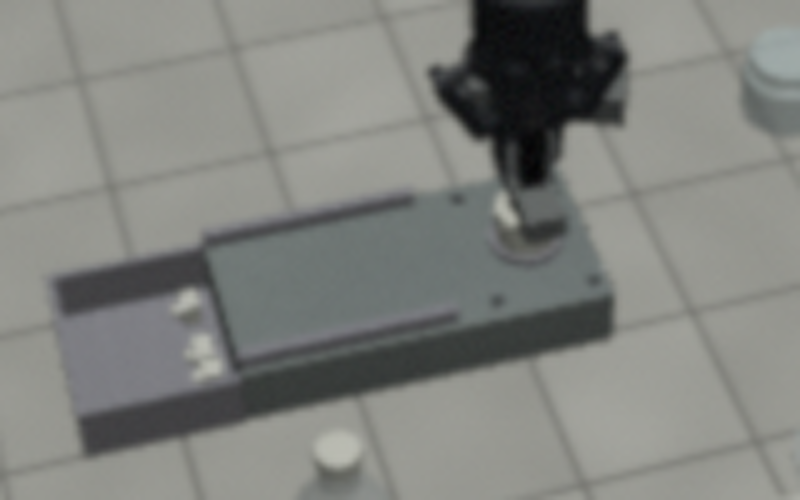

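View pics/endt.png

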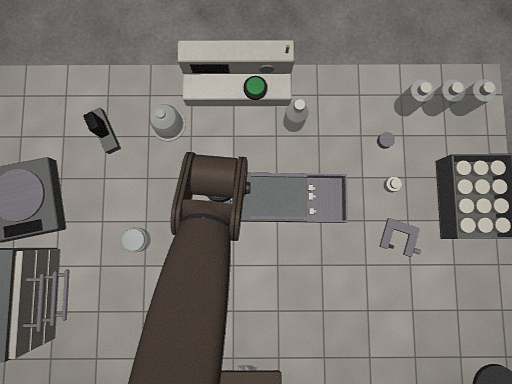

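The cap is home: a steady hard stop at about 11–12 N contact. The three stubs lie in the tray (top view at about (311,188), (312,197) and (312,211)), and the bystanders look undisturbed. Handing in.

Run:
```python
from cell import *
close_job(); s=observe(); print(s["clock"],s["wrist_force"],s["tcp_pos"],s["opening"])
```

```text
the job is handed in; nothing more can be done
the job is handed in; nothing more can be done
```

I swept the three stubs into the catch tray with the push block, then pressed the cap home with its foot. I handed the job in at about 20 s with the block still held and pressing. No verdict comes back, and no state could be read after handing in.

- **Block choice:** I took the one at top-view pixel (134,176). It measured about 93 × 25 mm in plan and 79 mm tall, while the other two had feet of about 120 mm and were over 100 mm tall.
- **Sweep:** one pass along the bed. Both cameras show all three stubs lying in the tray.
- **Cap:** the vertical wrist reading peaked at about 10 N, or roughly 12 N on the cap once the block's weight is allowed for. It then dropped to nothing, and the cap came to a hard stop.
- **Final press:** the wrist reading held at about 9.5 N, which is about 11–12 N on the cap, slightly over the 10 N asked for. A side force of about 3.3 N showed on the wrist. The fingers held the block at 19 mm opening with 100 N grip commanded.
- **Bystanders:** none looked moved in the last top view, judged by eye.

**Small disagreements:**
- The measured cap travel was about 10 mm rather than 11 mm, within the 3 mm tolerance.
- The two cameras placed the neck about 4 mm apart, so I set the foot between the two estimates.

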